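# Sweep the offcuts off the carving board into the foil tray

### The job

Clear the carving board: with closed fingertips, sweep the four loose wooden offcuts along the board and over its end into the empty foil tray, so that all four lie in it. Do not pick any of them up, and leave the unfinished bird, the palm gouge and both trays where they are.

Things in the scene. Friction and masses are not known exactly. Their poses are not given: they have to be found in the camera images.
- board: Dark wooden carving board, fixed, on two cleats: 300 mm deep (its x, away from the robot at yaw 0) by 360 mm wide (its y), flat upper face 63 mm above the bench. A stop 25 mm high runs along its far edge (x = +130 to +150 mm); near edge and both ends (y = +180 and -180 mm) are open. Origin: middle of the board at bench height. Turned up to 13 degrees either way.
- scrap_tray: The empty foil tray, loose, rim 240 mm (its x) by 190 mm (its y), 40 mm high, thin flared walls, floor 3 mm thick. Origin: centre of its underside; axes parallel to the board's. Stands at one end of the board, centre about 265 mm from the board's along +y or -y and 40 mm to its near side, the rim tucked about 10 mm under the overhanging board end, 23 mm below the board's upper face.
- tool_tray: Tray full of gouges with wooden handles, all below its rim: same foil tray, loose, rim 240 mm (its x) by 190 mm (its y), 40 mm high, thin flared walls, floor 3 mm thick. Origin: centre of its underside; axes parallel to the board's. Tucked under the other end of the board in the same way.
- stub_mid (a point): Centre (half-way up) of a plain rectangular wooden offcut 42 x 28 mm, 18 mm thick, lying flat on the board at any yaw. All four offcuts are loose, weigh 13 to 22 g, and lie in the near two thirds of the board, apart from one another and from its edges.
- step_mid (a point): Centre of a stepped offcut (a saw cut left half of it thinner): 44 x 26 mm, 20 mm thick at its thick end and 11 mm at the other; this point lies 9 mm above its underside. Lies on the board like the first.
- bark_mid (a point): Centre of an offcut 40 x 30 mm, 18 mm thick, with a skin of bark on its top. Lies on the board like the first.
- slice_mid (a point): Centre of a slice of branch, a flat round disc 37 mm in diameter and 16 mm thick, lying flat on the board.
- bird: Unfinished carved bird on its 40 x 85 mm block, 65 mm tall, loose, standing on the board near the far stop on one half of the board. Origin: centre of its underside; its length is along its y.
- palm_gouge: Palm gouge 120 mm long with a bulbous wooden handle 26 mm thick, loose, lying on the board near the far stop on the other half. Origin: its underside, at the ferrule; its length is along its y.

How it is judged:
By the outcome, as a careful person would: the job done as asked, in the order asked, and still so for the second after the job is handed in, with the robot touching nothing.
It also fails if it takes over 72 s, if anything falls off the work surface, if the arm or the gripper's body presses on something with over 40 N, if the wrist force passes 120 N, or if a joint passes its speed limit or range.

### The arm

A 7-joint arm with a two-finger parallel gripper is mounted at the origin on the work surface. World frame = base frame: x ahead of the robot, y to its left, z up, the work surface at z = 0. Lengths are in mm, angles in rad, forces in N, time in s.
With the tool pointing down it reaches from about 400 to 875 mm from the base axis. Payload 4.4 kg.
Tool frame: the origin (TCP) lies midway between the tips of the shut fingers; the grasp point (between the pads) lies ctrl.tcp_to_grasp behind it (ctrl.tcp_to_grasp is the distance from the TCP to the grasp point, in mm); z points along the fingers, y is the line along which they close (so a half turn about z gives the same grasp; the last joint's range is limited). The gripper opens to 85 mm and grips with 20 to 120 N. Pads are 22 mm wide; open, the fingers measure 114 mm over their backs; the gripper's body (76 mm by 85 mm) begins 54 mm behind the grasp point. The pads swing forward as they close: fully open they stand 13 mm farther back than shut.
Start: joints at [1.222, 0.628, 0.038, 1.517, -0.027, 0.996, -0.02], TCP at [181.407, -624.187, 231.313] pointing down, gripper open.
Joint ranges: [-3.06, 3.06], [-0.37, 2.12], [-1.25, 1.32], [0.18, 2.47], [-1.1, 4.24], [0.23, 1.98], [-2.94, 2.94]. Speed limits (rad/s): [2.57, 2.57, 3.14, 3.14, 3.14, 3.14, 3.14].

### API

Orientations are given as [roll, pitch, yaw] about the fixed x, y, z axes, in that order (R = Rz(yaw) Ry(pitch) Rx(roll)).
In Python, from cell import ctrl, get_image, get_calibration, workorder, boxes_of, place_of gives the robot as it stands.
- The arm moves only by the tool play_rows, never from a script. Its argument "series" is a list that holds one entry, the list of rows, each a list of 7 numbers: the shift along the world's x, y, z in cm, then the turn, a rotation vector about the world's x, y, z in degrees, then the closure, from 0 (fully open) to 1 (shut). A call has 1 to 20 rows; each row shifts and turns the commanded pose from where the row before left it; what a row does not reach is not made up. A row lasts 1/8 s, in which the tool goes at most 62.5 mm and 10.7 degrees, less where a joint would pass 70% of its speed; a pose out of reach is approached as far as the arm can. A call with a gripper value outside its range is refused whole. The fingers move at their own pace and stop on an object; the grip force is fixed at half the most. Time passes only in rows, so rows that do not move let the fingers close. It gives the time, the measured TCP pose, the force, the opening and the grip force at its end, in the units of the state.
- ctrl.read_state(): the state, without advancing time (a new reading comes with each control period).
- get_image(name): name is "scene" or "top" or "wrist"; returns (picture, depth): 420x560x3 uint8, red, green, blue; 420x560 float32, mm along the optical axis (not along the pixel's ray), 0 where there is no reading.
- get_calibration(name): a dict with "K" (3x3 intrinsics, pixels), "k1" (the pictures are not rectified: a ray, as slopes to the right and down, at radius r is drawn at 1 + k1 r^2 times it, then the intrinsics apply), "R" (3x3) and "t" (3): a world point X has camera coordinates R X + t; the wrist camera has in their place "mount" (4x4, takes a point from camera to tool coordinates, whose origin is the TCP and whose axes are the flange's). Camera axes: x right, y down, z forward; pixel columns grow to the right and rows downward; lengths in mm; the calibration is good to about 2 mm. A picture is of the moment at which its call begins: read the wrist's pose just before it. get_calibration takes no time and is no camera call.
- workorder.finish_job(): hands the job in; it is judged then, once.
Trained networks look in the newest picture that a camera, given by its name, has taken for a name from the list of things; names that differ only in an ending like _2 or _b are one class to them, and where a whole thing is asked for, a point or a joint stands for the part that bears it (a point fixed in the world has none). Each returns a list of dicts, best first, with "p" (0 to 1); they miss things now and then, are a little off and sometimes report something else, mostly with a low value. They report only what shows in the picture. A call takes as long as a camera call.
- boxes_of(target, camera): "pixel" ([column, row] in pixels, amid what is visible of it).
- place_of(target, camera): "pixel" ([column, row] in pixels: a listed point, or the origin of a listed thing).
The state is a dict: "clock": time; "qpos": joint angles; "qd": joint speeds; "tau": joint torques, N m; "eef_pos": TCP position; "tool_rot": TCP orientation; "force": force on the tool from outside, world axes, zero at the start; "torque": the same for the moment, N m; "width": finger opening in mm; "gripper_force": force on a finger pad.
Only numpy, scipy, OpenCV 4.12 (cv2) and the standard library are available. Lean on these libraries where they do the work, as an engineer would, in place of code of your own. Each camera call takes 0.05 s, during which the arm holds its last target. There are 200 camera calls.

## Working session

There is one attempt and no reset: what is moved stays moved. The work goes in short steps, Python scripts to look and compute and a tool call to move; the robot and the scene stay as the last step left them, time stands still between calls to the robot, and variables do not carry over. Pictures are saved under pics/ and viewed, at most 10 in all, crops included, and the job is handed in when it is done.

Besides the shell and the picture viewer there is one more tool, called after "Request:" in YAML: its name, and indented under it one key for each argument. play_rows: Moves the arm, as the interface text tells. Its arguments: {"type":"object","properties":{"series":{"type":"array"}},"required":["series"]}

```bash
mkdir -p pics; cat > h.py <<'E'
import numpy as np, cv2
from cell import ctrl, get_image, get_calibration, workorder, boxes_of, place_of
def world(px, d, cal):
    K=np.array(cal["K"],float); 
    a=np.array([(px[0]-K[0,2])/K[0,0],(px[1]-K[1,2])/K[1,1]]); s=a.copy()
    for _ in range(20): s=a/(1+cal["k1"]*(s@s))
    return s
def at_z(px,z,cal):
    s=world(px,0,cal); R=np.array(cal["R"]);t=np.array(cal["t"])
    c=-R.T@t; r=R.T@np.array([s[0],s[1],1]); return c+r*(z-c[2])/r[2]
def at_d(px,dep,cal):
    s=world(px,0,cal); R=np.array(cal["R"]);t=np.array(cal["t"])
    return R.T@(np.array([s[0],s[1],1])*dep-t)
E
python3 - <<'E'
from h import *
for n in("top","scene"):
    im,d=get_image(n); cv2.imwrite(f"pics/{n}0.png",im[:,:,::-1]); np.save(f"{n}0.npy",d)
    cal=get_calibration(n)
    print(n, (-np.array(cal["R"]).T@np.array(cal["t"])).round())
    if n=="top":
        for k in["board","scrap_tray","tool_tray","stub_mid","step_mid","bark_mid","slice_mid","bird","palm_gouge"]:
            z={"board":0,"scrap_tray":0,"tool_tray":0,"bird":63,"palm_gouge":63}.get(k,72)
            for r in place_of(k,n)[:2]: print(k,round(r["p"],2),np.round(r["pixel"]),at_z(r["pixel"],z,cal).round(1))
s=ctrl.read_state();print(s["clock"],s["eef_pos"],s["tool_rot"],s["width"],ctrl.tcp_to_grasp)
E
```

```text
top [453.  13. 884.]
board 0.83 [300. 223.] [578.9   1.7   0. ]
scrap_tray 0.92 [175. 244.] [529.9 262.5   0. ]
tool_tray 0.73 [427. 246.] [ 535.6 -263.3    0. ]
tool_tray 0.31 [254. 180.] [670.4  99.9   0. ]
stub_mid 0.58 [242. 221.] [570.5 115.4  72. ]
step_mid 0.72 [363. 260.] [ 498.  -118.2   72. ]
bark_mid 0.83 [323. 236.] [544.3 -42.8  72. ]
bark_mid 0.17 [351. 177.] [661.2 -96.7  72. ]
slice_mid 0.56 [270. 271.] [474.3  57.6  72. ]
bird 0.84 [257. 173.] [669.2  89.   63. ]
palm_gouge 0.64 [350. 175.] [667.7 -95.5  63. ]
scene [1176. -159. 1006.]
0.55 [ 181.39875951 -624.17702087  231.30836086] [-3.14158328e+00 -2.65120670e-05  2.82790485e-01] 85.52336527644357 18.700000000000003
```

View pics/top0.png

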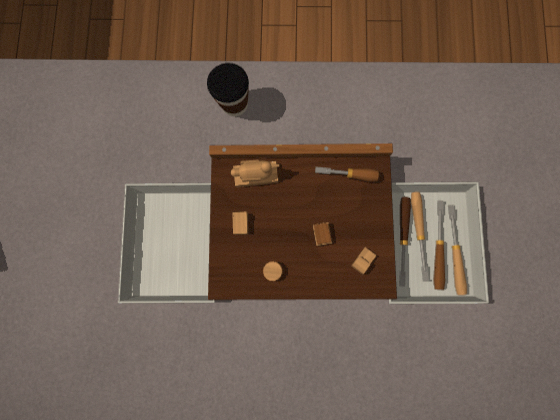

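The tray to fill is on the left (+y). The offcuts sit at pixels (240,222), (272,271), (322,234) and (364,260), and the bird and gouge are near the far stop. I'll refine the offcut outlines and board edges from depth.

```bash
cat >> h.py <<'E'
def blobs(show=True):
    im,d=get_image("top"); cal=get_calibration("top"); K=np.array(cal["K"],float)
    v,u=np.mgrid[0:420,0:560]; p=np.stack([u,v],-1).astype(np.float32).reshape(-1,1,2)
    n=cv2.undistortPoints(p,K,np.array([cal["k1"],0,0,0.])).reshape(420,560,2)
    c=np.dstack([n,np.ones((420,560))])*d[...,None]
    W=(c-np.array(cal["t"]))@np.array(cal["R"])
    return im,d,W
def offcuts(W,d):
    m=((W[...,2]>70)&(W[...,2]<90)&(W[...,0]>425)&(W[...,0]<635)&(abs(W[...,1])<215)&(d>0)).astype(np.uint8)
    k,L,S,C=cv2.connectedComponentsWithStats(m)
    for i in range(1,k):
        if S[i,4]<60: continue
        P=W[L==i]; r=cv2.minAreaRect(P[:,:2].astype(np.float32))
        print("offcut c",np.round(r[0],1),"size",np.round(r[1],1),"ang",round(r[2]),"z",np.percentile(P[:,2],[10,90]).round(),"min",P.min(0)[:2].round(),"max",P.max(0)[:2].round())
E
python3 - <<'E'
from h import *
im,d,W=blobs(); offcuts(W,d)
m=(d>0)&(abs(W[...,2]-63)<5)&(W[...,0]>400)
print("board z",np.median(W[...,2][m]))
for x0 in(450,500,550,600,640):
    y=W[...,1][m&(abs(W[...,0]-x0)<8)]; print(x0,y.min().round(1),y.max().round(1))
for y0 in(-150,-50,50,150):
    x=W[...,0][m&(abs(W[...,1]-y0)<8)]; print(y0,x.min().round(1))
t=(d>0)&(W[...,2]>25)&(W[...,2]<50)&(W[...,1]>150)&(W[...,1]<400); P=W[t]; print("tray",np.percentile(P,[1,99],0).round())
E
```

```text
offcut c [565.1 118.2] size [42.3 28. ] ang 6 z [78. 82.] min [544. 103.] max [587. 134.]
offcut c [547.3 -40.6] size [40.2 30.1] ang 11 z [77. 83.] min [526. -58.] max [568. -23.]
offcut c [ 497.8 -119.4] size [26.4 44.1] ang 54 z [73. 84.] min [ 473. -141.] max [522. -97.]
offcut c [474.   53.6] size [35.6 34.2] ang 1 z [77. 81.] min [456.  36.] max [492.  71.]
board z 62.90258268917145
450 -182.3 177.6
500 -180.2 177.6
550 -179.5 178.4
600 -178.7 181.0
640 -178.0 181.1
-150 426.5
-50 424.4
50 422.4
150 420.3
tray [[408. 163.  25.]
 [811. 361.  43.]]
```

Request:
play_rows:
  series:
    - [[4, 5, 0, 0, 0, 10, 1], [4, 5, 0, 0, 0, 10, 1], [4, 5, 0, 0, 0, 10, 1], [4, 5, 0, 0, 0, 10, 1], [4, 5, 0, 0, 0, 10, 1], [4, 5, 0, 0, 0, 10, 1], [4, 5, 0, 0, 0, 10, 1], [3, 5, 0, 0, 0, 3.8, 1], [3, 5, 0, 0, 0, 0, 1], [2, 5, 0, 0, 0, 0, 1], [0, 5, 0, 0, 0, 0, 1], [0, 5, 0, 0, 0, 0, 1]]

```text
clock: 2.1
eef_pos: [534.9, -30.9, 231.4]
tool_rot: [3.141, -0.0, 1.571]
force: [0.2, 0.5, -0.6]
width: 0.5
gripper_force: 0.0
```

Request:
play_rows:
  series:
    - [[1.1, 4, 0, 0, 0, 0, 1], [1, 4, -4, 0, 0, 0, 1], [1, 2.7, -5, 0, 0, 0, 1], [0, 0, -4, 0, 0, 0, 1], [0, 0, -3.4, 0, 0, 0, 1], [0, 0, 0, 0, 0, 0, 1]]

```text
clock: 2.85
eef_pos: [565.3, 74.5, 65.7]
tool_rot: [-3.14, 0.0, 1.571]
force: [-0.1, 0.8, 0.5]
width: -0.2
gripper_force: 0.0
```

Request:
play_rows:
  series:
    - [[0, 0.5, 0.1, 0, 0, 0, 1], [0, 0.8, 0, 0, 0, 0, 1], [0, 1, 0, 0, 0, 0, 1], [0, 1, 0, 0, 0, 0, 1], [0, 1, 0, 0, 0, 0, 1], [0, 1, 0, 0, 0, 0, 1], [0, 0.5, 0, 0, 0, 0, 1]]

```text
clock: 3.72
eef_pos: [565.6, 133.6, 68.3]
tool_rot: [-3.142, -0.0, 1.572]
force: [0.5, 0.4, 0.1]
width: 0.1
gripper_force: 0.1
```

```bash
python3 - <<'E'
from h import *
im,d,W=blobs(); offcuts(W,d); cv2.imwrite("pics/t1.png",cv2.resize(im[120:320,100:420,::-1],(800,500)))
E
```

```text
offcut c [547.4 -40.7] size [40.3 30.4] ang 11 z [77. 82.] min [526. -58.] max [568. -23.]
offcut c [ 497.9 -119.4] size [25.9 44.3] ang 54 z [73. 84.] min [ 474. -141.] max [522. -97.]
```

View pics/t1.png

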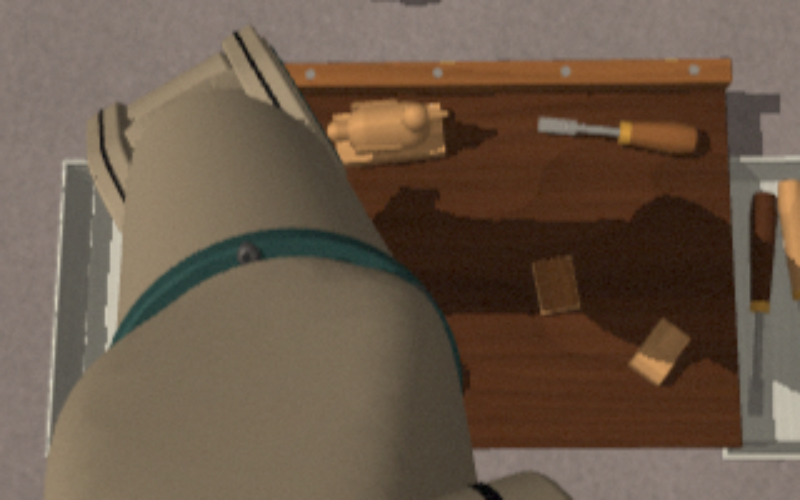

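The arm hides the stub from the top camera, but the bark piece at (556,285) and step piece at (660,350) are unmoved. I'll use the scene camera instead.

```bash
sed -i 's/def blobs(show=True)/def blobs(cam="top")/; s/get_image("top"); cal=get_calibration("top")/get_image(cam); cal=get_calibration(cam)/' h.py; python3 - <<'E'
from h import *
im,d,W=blobs("scene"); offcuts(W,d); cv2.imwrite("pics/s1.png",cv2.resize(im[:,:,::-1],(800,600)))
E
```

```text
offcut c [480.4  54. ] size [34.6 36.3] ang 73 z [74. 81.] min [461.  36.] max [499.  72.]
offcut c [ 502.9 -118.6] size [27.5 47.7] ang 52 z [72. 84.] min [ 479. -142.] max [530. -96.]
offcut c [586.3 158.6] size [29.3 13.2] ang 83 z [72. 82.] min [578. 144.] max [593. 173.]
offcut c [552.4 -39.4] size [41.8 30.8] ang 11 z [74. 82.] min [531. -58.] max [575. -21.]
```

View pics/s1.png

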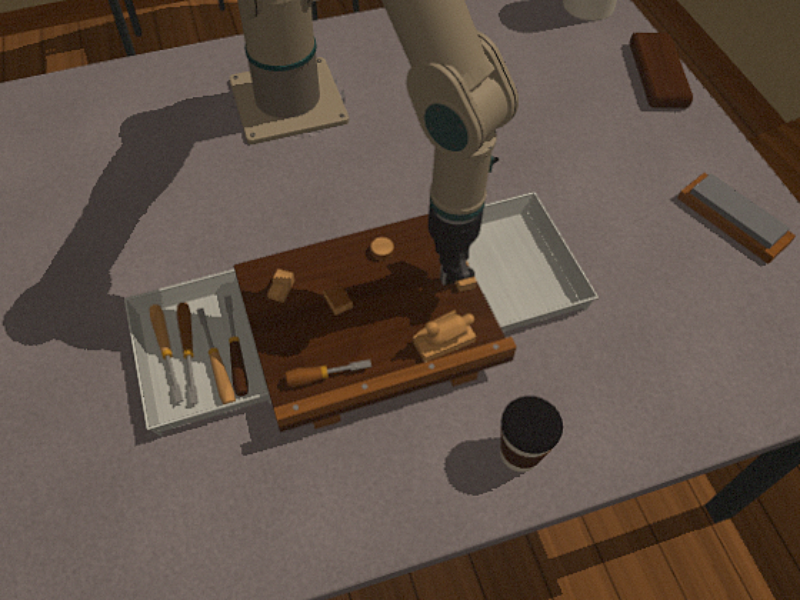

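The stub at (467,285) is square ahead of the fingertips, with its back edge at y≈144 mm. Now I'll push it over the end.

Request:
play_rows:
  series:
    - [[0, 0.8, 0, 0, 0, 0, 1], [0, 1.2, 0, 0, 0, 0, 1], [0, 1.5, 0, 0, 0, 0, 1], [0, 1.5, 0, 0, 0, 0, 1], [0, 1.2, 0, 0, 0, 0, 1], [0, 0, 2, 0, 0, 0, 1], [-2, -4, 4, 0, 0, 0, 1], [-3, -6, 2, 0, 0, 0, 1], [-3, -6, 0, 0, 0, 0, 1], [-1.2, -2, 0, 0, 0, 0, 1]]

```text
clock: 5.08
eef_pos: [477.0, 21.3, 146.5]
tool_rot: [-3.14, 0.002, 1.566]
force: [0.3, 1.0, 0.6]
width: 0.0
gripper_force: 0.0
```

```bash
python3 - <<'E'
from h import *
im,d,W=blobs("scene"); offcuts(W,d); cv2.imwrite("pics/s2.png",cv2.resize(im[120:330,80:430,::-1],(800,480)))
E
```

```text
offcut c [479.9  53.9] size [36.  35.6] ang 46 z [75. 80.] min [460.  36.] max [500.  72.]
offcut c [ 502.3 -118.1] size [26.6 47.1] ang 53 z [72. 84.] min [ 478. -142.] max [528. -96.]
offcut c [552.8 -39.9] size [41.8 30.5] ang 14 z [75. 82.] min [532. -57.] max [576. -21.]
```

View pics/s2.png

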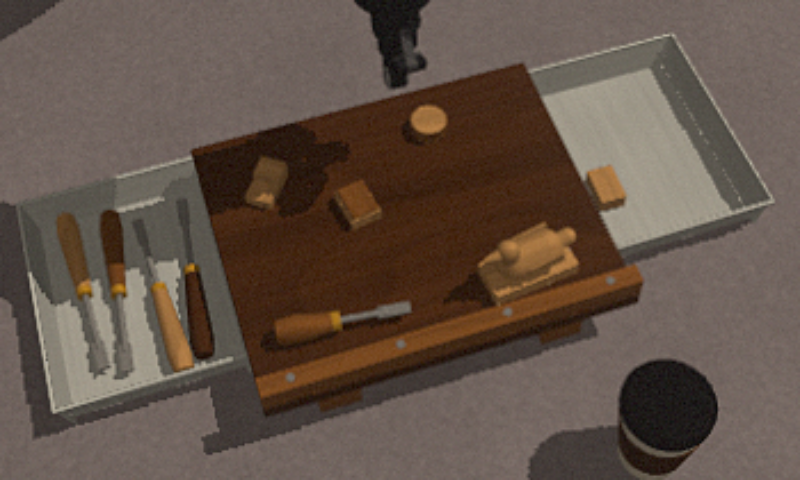

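The stub is in the tray at (605,187). Next is the slice.

Request:
play_rows:
  series:
    - [[-0.1, -1.1, 0, 0, 0, 0, 1], [0, 0, -3, 0, 0, 0, 1], [0, 0, -3, 0, 0, 0, 1], [0, 0, -1.9, 0, 0, 0, 1], [0, 0, 0, 0, 0, 0, 1]]

```text
clock: 5.75
eef_pos: [478.0, 15.2, 65.9]
tool_rot: [-3.14, -0.0, 1.573]
force: [0.2, -0.4, 0.2]
width: 0.0
gripper_force: 0.0
```

Request:
play_rows:
  series:
    - [[-0.3, 0, 0.1, 0, 0, 0, 1], [0, 0.4, 0, 0, 0, 0, 1], [0, 0.7, 0, 0, 0, 0, 1], [0, 1, 0, 0, 0, 0, 1], [0, 1, 0, 0, 0, 0, 1], [0, 1, 0, 0, 0, 0, 1], [0, 1, 0, 0, 0, 0, 1], [0, 0.6, 0, 0, 0, 0, 1], [0, 0.3, 0, 0, 0, 0, 1]]

```text
clock: 6.88
eef_pos: [474.9, 74.4, 68.1]
tool_rot: [-3.141, 0.0, 1.571]
force: [0.6, 0.3, -0.0]
width: -0.1
gripper_force: 0.1
```

```bash
python3 - <<'E'
from h import *
im,d,W=blobs("scene"); offcuts(W,d); cv2.imwrite("pics/s3.png",cv2.resize(im[120:330,80:430,::-1],(800,480)))
E
```

```text
offcut c [483.2  93.4] size [33.6 58.4] ang 14 z [73. 85.] min [462.  64.] max [497. 122.]
offcut c [ 502.5 -119. ] size [27.8 45.9] ang 55 z [72. 84.] min [ 478. -142.] max [529. -96.]
offcut c [552.7 -39.7] size [41.6 30.5] ang 12 z [74. 82.] min [532. -57.] max [575. -21.]
```

View pics/s3.png

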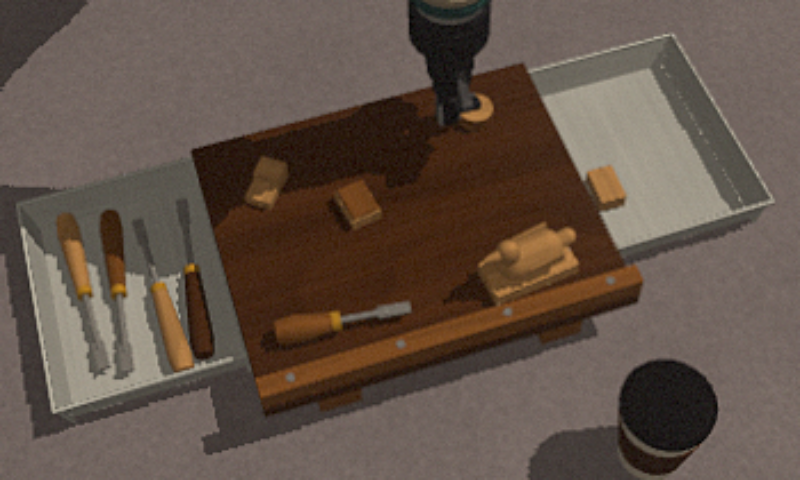

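The slice at (480,108) is still centred ahead of the fingertips, so I'll continue.

Request:
play_rows:
  series:
    - [[0, 0.5, 0, 0, 0, 0, 1], [0, 0.8, 0, 0, 0, 0, 1], [0, 1, 0, 0, 0, 0, 1], [0, 1, 0, 0, 0, 0, 1], [0, 1, 0, 0, 0, 0, 1], [0, 1, 0, 0, 0, 0, 1], [0, 1.2, 0, 0, 0, 0, 1], [0, 1.4, 0, 0, 0, 0, 1], [0, 1.5, 0, 0, 0, 0, 1], [0, 1.5, 0, 0, 0, 0, 1], [0, 1.1, 0, 0, 0, 0, 1], [0, 0, 2, 0, 0, 0, 1], [1, -4, 4, 0, 0, 0, 1], [1.5, -6, 2, 0, 0, 0, 1], [1.5, -6, 0, 0, 0, 0, 1], [1.5, -6, 0, 0, 0, 0, 1], [1.6, -5.5, 0, 0, 0, 0, 1], [0, 0, 0, 0, 0, 0, 1]]

```text
clock: 9.18
eef_pos: [545.9, -85.3, 147.1]
tool_rot: [3.141, 0.003, 1.561]
force: [-0.2, -0.0, -0.4]
width: 0.2
gripper_force: 0.0
```

```bash
python3 - <<'E'
from h import *
im,d,W=blobs("scene"); offcuts(W,d); cv2.imwrite("pics/s4.png",cv2.resize(im[120:330,80:430,::-1],(800,480)))
print(ctrl.read_state()["eef_pos"])
E
```

```text
offcut c [ 503.4 -119.3] size [28.2 47.2] ang 54 z [72. 84.] min [ 479. -142.] max [527. -96.]
offcut c [553.  -40.4] size [40.4 30.5] ang 13 z [75. 82.] min [533. -58.] max [574. -22.]
[545.371048   -81.34716484 147.10714657]
```

View pics/s4.png

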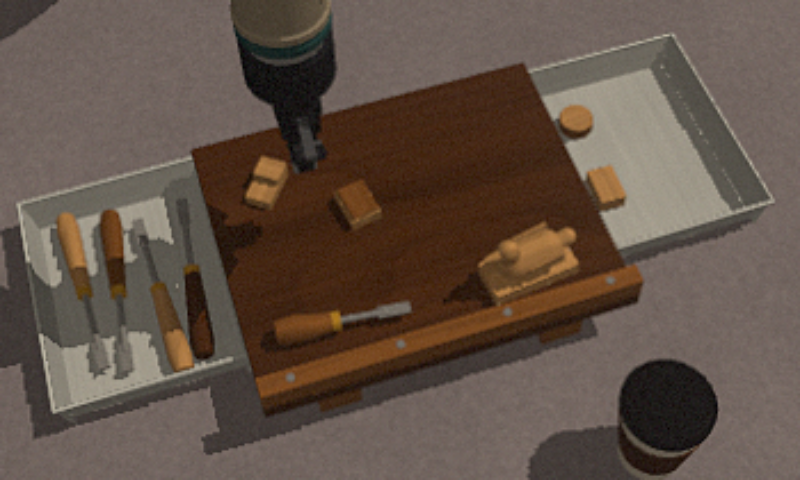

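The slice is in the tray at (576,120). Next is the bark piece.

Request:
play_rows:
  series:
    - [[0.1, 0, -3, 0, 0, 0, 1], [0, 0, -3, 0, 0, 0, 1], [0, 0, -1.9, 0, 0, 0, 1], [0, 0.3, 0, 0, 0, 0, 1], [0, 0.5, 0, 0, 0, 0, 1], [0, 0.7, 0, 0, 0, 0, 1], [0, 0.9, 0, 0, 0, 0, 1], [0, 1, 0, 0, 0, 0, 1], [0, 1, 0, 0, 0, 0, 1], [0, 1, 0, 0, 0, 0, 1], [0, 1, 0, 0, 0, 0, 1], [0, 1, 0, 0, 0, 0, 1], [0, 1, 0, 0, 0, 0, 1], [0, 0.7, 0, 0, 0, 0, 1], [0, 0.3, 0, 0, 0, 0, 1]]

```text
clock: 11.1
eef_pos: [546.4, 15.9, 68.4]
tool_rot: [3.142, -0.0, 1.571]
force: [0.8, -0.5, -0.2]
width: -0.1
gripper_force: 0.1
```

```bash
python3 - <<'E'
from h import *
im,d,W=blobs("scene"); offcuts(W,d); cv2.imwrite("pics/s5.png",cv2.resize(im[120:330,80:430,::-1],(800,480)))
print(ctrl.read_state()["eef_pos"])
E
```

```text
offcut c [ 502.6 -118.5] size [27.  46.5] ang 53 z [72. 84.] min [ 479. -142.] max [527. -96.]
offcut c [555.3  42.4] size [41.3 31.4] ang 2 z [73. 83.] min [534.  27.] max [576.  58.]
[546.38579483  16.02793659  68.40843758]
```

View pics/s5.png

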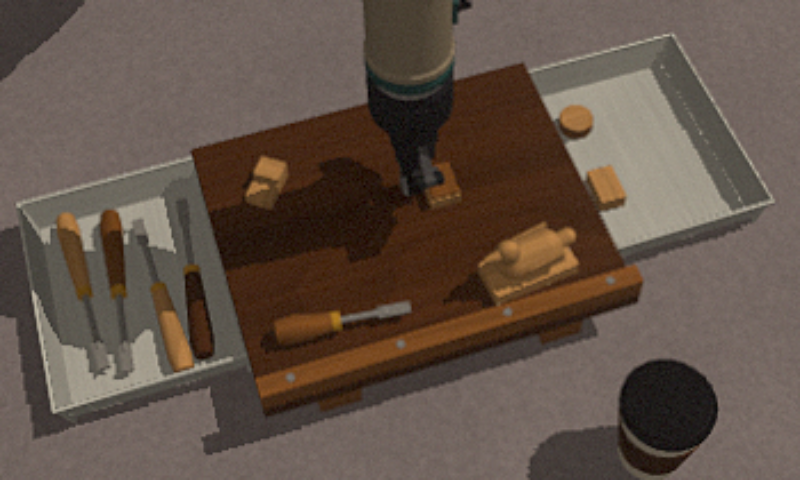

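The bark piece at (443,187) is flush with the fingertips and centred, so I'll push it over.

Request:
play_rows:
  series:
    - [[0, 0.5, 0, 0, 0, 0, 1], [0, 0.8, 0, 0, 0, 0, 1], [0, 1, 0, 0, 0, 0, 1], [0, 1, 0, 0, 0, 0, 1], [0, 1, 0, 0, 0, 0, 1], [0, 1, 0, 0, 0, 0, 1], [0, 1, 0, 0, 0, 0, 1], [0, 1, 0, 0, 0, 0, 1], [0, 1, 0, 0, 0, 0, 1], [0, 1, 0, 0, 0, 0, 1], [0, 1, 0, 0, 0, 0, 1], [0, 1.2, 0, 0, 0, 0, 1], [0, 1.3, 0, 0, 0, 0, 1], [0, 1.5, 0, 0, 0, 0, 1], [0, 1.5, 0, 0, 0, 0, 1], [0, 1.5, 0, 0, 0, 0, 1], [0, 0.6, 0, 0, 0, 0, 1], [0, 0, 2, 0, 0, 0, 1], [0, -3, 6, 0, 0, 0, 1]]

```text
clock: 13.52
eef_pos: [544.3, 168.0, 142.8]
tool_rot: [-3.136, 0.0, 1.575]
force: [0.4, -0.7, 0.3]
width: 0.6
gripper_force: 0.0
```

```bash
python3 - <<'E'
from h import *
im,d,W=blobs("scene"); offcuts(W,d)
m=(d>0)&(W[...,2]>10)&(W[...,2]<40)&(W[...,1]>195)&(W[...,1]<335)&(W[...,0]>430)&(W[...,0]<630)
k,L,S,C=cv2.connectedComponentsWithStats(m.astype(np.uint8))
for i in range(1,k):
    if S[i,4]>20: print("in tray",W[L==i].mean(0).round())
print(ctrl.read_state()["eef_pos"])
E
```

```text
offcut c [ 502.9 -118.6] size [27.4 46. ] ang 56 z [72. 84.] min [ 479. -142.] max [528. -96.]
in tray [482. 219.  18.]
in tray [572. 215.  21.]
[549.33516018 162.51725092 150.81669014]
```

Request:
play_rows:
  series:
    - [[-0.9, -5, 0, 0, 0, 0, 1], [-1, -6, 0, 0, 0, 0, 1], [-1, -6, 0, 0, 0, 0, 1], [-1, -6, 0, 0, 0, 0, 1], [-1, -6, 0, 0, 0, 0, 1], [0, -4.1, 0, 0, 0, 0, 1], [0, 0, 0, 0, 0, 0, 1], [0, 0, 0, 0, 0, 0, 1]]

```text
clock: 14.58
eef_pos: [497.4, -164.1, 144.3]
tool_rot: [3.142, -0.001, 1.571]
force: [-0.1, 1.2, 0.1]
width: -0.3
gripper_force: 0.0
```

```bash
python3 - <<'E'
from h import *
im,d,W=blobs("top"); offcuts(W,d); cv2.imwrite("pics/t6.png",cv2.resize(im[120:320,100:420,::-1],(800,500)))
print(ctrl.read_state()["eef_pos"])
E
```

```text
offcut c [ 497.9 -119.3] size [26.1 44.4] ang 54 z [73. 84.] min [ 473. -142.] max [522. -96.]
[ 497.52596799 -163.29174169  144.28680732]
```

View pics/t6.png

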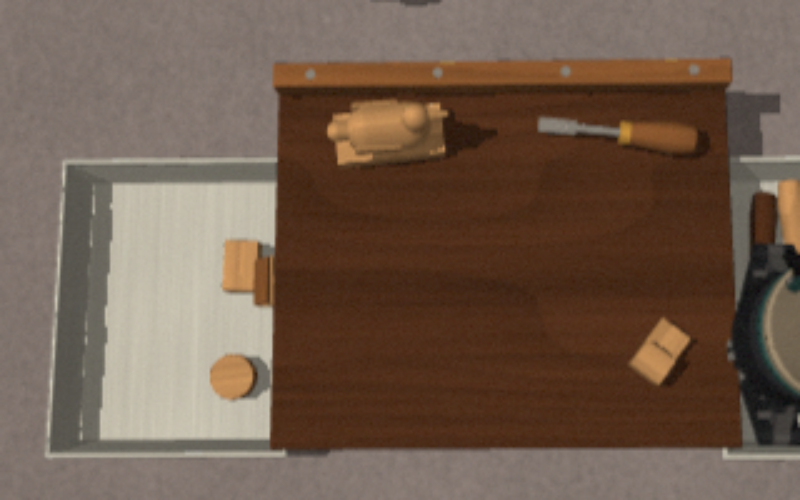

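The bark piece is in the tray, on edge beside the stub at (262,280), with the slice at (233,376). Only the step piece at (660,350) is left.

Request:
play_rows:
  series:
    - [[0.3, -0.3, -3, 0, 0, 0, 1], [0, 0, -3, 0, 0, 0, 1], [0, 0, -1.7, 0, 0, 0, 1], [0, 0.3, 0, 0, 0, 0, 1], [0, 0.5, 0, 0, 0, 0, 1], [0, 0.7, 0, 0, 0, 0, 1], [0, 0.8, 0, 0, 0, 0, 1], [0, 0.8, 0, 0, 0, 0, 1], [0, 0.8, 0, 0, 0, 0, 1], [0, 0.8, 0, 0, 0, 0, 1], [0, 0.8, 0, 0, 0, 0, 1], [0, 0.8, 0, 0, 0, 0, 1], [0, 0.5, 0, 0, 0, 0, 1], [0, 0.2, 0, 0, 0, 0, 1]]

```text
clock: 16.38
eef_pos: [500.4, -97.3, 67.3]
tool_rot: [-3.141, -0.0, 1.571]
force: [-0.3, -0.7, -0.1]
width: -0.1
gripper_force: 0.0
```

```bash
python3 - <<'E'
from h import *
im,d,W=blobs("scene"); offcuts(W,d); cv2.imwrite("pics/s7.png",cv2.resize(im[120:330,80:430,::-1],(800,480)))
print(ctrl.read_state()["eef_pos"])
E
```

```text
offcut c [498.  -83.6] size [51.1 48.1] ang 1 z [72. 84.] min [ 472. -108.] max [523. -59.]
[500.41738288 -97.21324345  67.28991092]
```

View pics/s7.png

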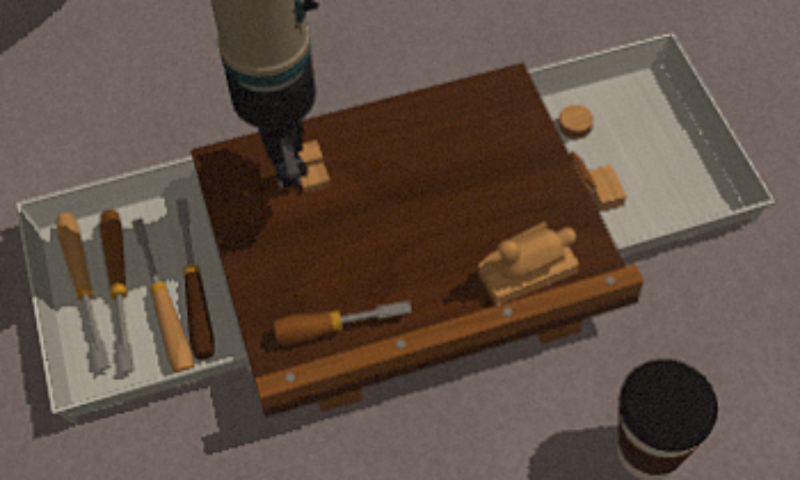

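The step piece at (315,167) is flush and centred, so I'll continue the sweep.

Request:
play_rows:
  series:
    - [[0, 0.4, 0, 0, 0, 0, 1], [0, 0.8, 0, 0, 0, 0, 1], [0, 1, 0, 0, 0, 0, 1], [0, 1, 0, 0, 0, 0, 1], [0, 1, 0, 0, 0, 0, 1], [0, 1, 0, 0, 0, 0, 1], [0, 1, 0, 0, 0, 0, 1], [0, 1, 0, 0, 0, 0, 1], [0, 1, 0, 0, 0, 0, 1], [0, 1, 0, 0, 0, 0, 1], [0, 1, 0, 0, 0, 0, 1], [0, 1, 0, 0, 0, 0, 1], [0, 1, 0, 0, 0, 0, 1], [0, 1, 0, 0, 0, 0, 1], [0, 1, 0, 0, 0, 0, 1], [0, 0.8, 0, 0, 0, 0, 1], [0, 0.4, 0, 0, 0, 0, 1]]

```text
clock: 18.55
eef_pos: [500.4, 57.0, 67.3]
tool_rot: [3.142, -0.0, 1.571]
force: [0.0, -0.1, -0.0]
width: -0.2
gripper_force: 0.0
```

```bash
python3 - <<'E'
from h import *
im,d,W=blobs("scene"); offcuts(W,d)
print(ctrl.read_state()["eef_pos"])
E
```

```text
[500.42622586  57.37137709  67.31771312]
```

```bash
python3 - <<'E'
from h import *
im,d,W=blobs("scene")
m=((W[...,2]>69)&(W[...,2]<90)&(W[...,0]>410)&(W[...,0]<635)&(abs(W[...,1])<215)&(d>0)).astype(np.uint8)
k,L,S,C=cv2.connectedComponentsWithStats(m)
for i in range(1,k):
    P=W[L==i]
    if len(P)>5: print(len(P),P.min(0).round(),P.max(0).round())
for r in place_of("step_mid","scene"): print(r["p"],r["pixel"],at_z(r["pixel"],72,get_calibration("scene")).round(), at_z(r["pixel"],12,get_calibration("scene")).round())
E
```

```text
21 [475.  88.  70.] [492.  99.  77.]
42 [498.  46.  71.] [518.  68.  89.]
0.56 [279.2, 173.2] [485.  81.  72.] [441.  96.  12.]
```

```bash
python3 - <<'E'
from h import *
cal=get_calibration("scene")
im,d,W=blobs("scene")
b=boxes_of("step_mid","scene"); p=place_of("step_mid","scene")
for r in b+p: print(round(r["p"],2),np.round(r["pixel"]),at_z(r["pixel"],75,cal).round())
# light-wood colour mask on board near finger
hsv=cv2.cvtColor(im,cv2.COLOR_RGB2HSV)
for v in range(156,192,3): print(v,' '.join(f"{hsv[v,u,2]:3d}/{int(d[v,u]>0)*int(min(max(W[v,u,2],0),200)):3d}" for u in range(256,304,3)))
E
```

```text
0.57 [136. 245.] [ 579. -265.   75.]
0.57 [276. 171.] [480.  75.  75.]
0.23 [139. 248.] [ 589. -260.   75.]
156 113/  1 122/  0  24/199  30/200  37/200  26/200  33/200  29/200  22/200  57/195  70/ 62  67/ 65  74/ 60  67/ 63  63/ 61  70/ 63
159 120/  0 114/  0  31/  0  26/176  27/173  26/193  26/197  15/194  35/190  51/167  71/ 61  68/ 59  63/ 61  68/ 61  67/ 62  63/ 64
162  57/ 65  66/ 62  59/ 62  29/163  17/167  25/178  27/190  33/183  21/181  65/ 62  65/ 62  71/ 63  65/ 62  73/ 63  68/ 64  68/ 63
165  72/ 62  66/ 63  66/ 64  17/145  13/158  27/172  26/180  42/175  27/175  74/ 65  69/ 63  69/ 62  73/ 64  65/ 65  63/ 61  64/ 58
168  65/ 60  66/ 60  67/ 62  25/112  30/148  23/159  20/172  66/173  71/167 123/ 68  84/ 61  68/ 65  58/ 62  72/ 60  68/ 62  71/ 64
171  63/ 65  69/ 64  53/ 62  47/ 64  25/133  31/134  18/117  65/169  83/  0 148/ 73 124/ 76  72/ 63  62/ 63  67/ 65  70/ 63  69/ 63
174  72/ 64  69/ 61  24/ 62  54/ 64  23/111  21/121  42/153  54/163  70/164  18/162  77/ 66  65/ 62  63/ 61  69/ 68  67/ 63  71/ 62
177  38/ 61  76/ 63  37/ 60  47/ 63  57/ 98  15/135  34/155  47/162  71/160  28/157  52/154  66/ 62  71/ 62  74/ 63  66/ 63  66/ 62
180  42/ 63  71/ 65  59/ 63  56/ 62  73/ 89  20/117  28/155  34/156  38/154  88/ 65  72/ 59  71/ 63  72/ 59  66/ 62  73/ 60  71/ 59
183  45/ 61  40/ 64  40/ 61  33/ 65  71/ 77   5/ 84  19/ 76  67/ 62  66/ 60  77/ 60  72/ 62  69/ 64  68/ 60  70/ 61  72/ 64  68/ 63
186  43/ 62  40/ 61  39/ 61  34/ 61  38/ 63  41/ 66  73/ 62  71/ 58  67/ 63  73/ 63  71/ 62  71/ 63  68/ 65  70/ 65  63/ 63  61/ 63
189  44/ 59  40/ 58  39/ 64  38/ 63  54/ 64  69/ 61  64/ 63  67/ 59  74/ 63  68/ 64  68/ 65  63/ 63  60/ 61  66/ 59  69/ 63  67/ 64
```

The step piece has slipped toward the near side and the gripper hides it. I'll back off and re-measure.

Request:
play_rows:
  series:
    - [[0, -2, 0, 0, 0, 0, 1], [0, -1, 3, 0, 0, 0, 1], [0, -4, 5, 0, 0, 0, 1], [0, -6, 0, 0, 0, 0, 1], [0, -6, 0, 0, 0, 0, 1], [0, 0, 0, 0, 0, 0, 1]]

```text
clock: 19.6
eef_pos: [499.2, -139.9, 146.1]
tool_rot: [-3.141, 0.003, 1.56]
force: [-0.4, -0.6, -0.4]
width: 0.0
gripper_force: 0.0
```

```bash
python3 - <<'E'
from h import *
for c in("top","scene"):
    im,d,W=blobs(c); print(c); offcuts(W,d)
    if c=="top":
        m=(W[...,2]>68)&(W[...,2]<90)&(W[...,0]>425)&(W[...,0]<560)&(abs(W[...,1]-80)<60)&(d>0); P=W[m]
        for a,b in((70,77),(79,90)):
            q=P[(P[:,2]>a)&(P[:,2]<b)]; print(a,len(q),q.mean(0).round(1) if len(q) else "")
print(ctrl.read_state()["eef_pos"])
E
```

```text
top
offcut c [475.7  74.7] size [44.1 25.8] ang 59 z [73. 84.] min [454.  50.] max [497.  99.]
70 153 [481.3  84.1  73.9]
79 167 [469.8  65.2  82.8]
scene
offcut c [480.9  75.1] size [43.8 29.2] ang 59 z [72. 84.] min [459.  50.] max [502.  99.]
[ 499.97417174 -133.40791098  145.99951155]
```

The step piece is at (476,75), with its long axis at about 59° and its thick end toward −y. I'll push squarely on that end and steer around to +y.

Request:
play_rows:
  series:
    - [[-2, 5, 0, 0, 0, -8, 1], [-1.7, 5, 0, 0, 0, -8, 1], [-1, 5, 0, 0, 0, -8, 1], [0, 1.9, 0, 0, 0, -7, 1], [0, 0, 0, 0, 0, 0, 1], [0, 0, 0, 0, 0, 0, 1]]

```text
clock: 20.45
eef_pos: [453.2, 36.2, 146.1]
tool_rot: [-3.142, 0.0, 1.033]
force: [0.5, 0.6, 0.1]
width: 0.0
gripper_force: 0.0
```

Request:
play_rows:
  series:
    - [[0, 0, -3, 0, 0, 0, 1], [0, 0, -3, 0, 0, 0, 1], [0, 0, -1.8, 0, 0, 0, 1], [0.15, 0.26, 0, 0, 0, 0, 1], [0.26, 0.43, 0, 0, 0, 0, 1], [0.36, 0.6, 0, 0, 0, 0, 1], [0.36, 0.6, 0, 0, 0, 0, 1], [0.63, 0.79, 0, 0, 0, 3, 1], [0.59, 0.82, 0, 0, 0, 3, 1], [0.55, 0.86, 0, 0, 0, 3, 1], [0.5, 0.88, 0, 0, 0, 3, 1]]

```text
clock: 21.82
eef_pos: [487.8, 89.4, 68.1]
tool_rot: [-3.142, -0.0, 1.243]
force: [0.0, 1.2, -1.0]
width: -0.1
gripper_force: 0.1
```

```bash
python3 - <<'E'
from h import *
im,d,W=blobs("scene"); cal=get_calibration("scene")
m=((W[...,2]>69)&(W[...,2]<88)&(W[...,0]>410)&(W[...,0]<635)&(abs(W[...,1])<215)&(d>0)).astype(np.uint8)
k,L,S,C=cv2.connectedComponentsWithStats(m)
for i in range(1,k):
    P=W[L==i]
    if len(P)>5: r=cv2.minAreaRect(P[:,:2].astype(np.float32)); print(len(P),P.min(0).round(),P.max(0).round(),np.round(r[0]),np.round(r[1]),round(r[2]))
for r in place_of("step_mid","scene"): print(round(r["p"],2),at_z(r["pixel"],72,cal).round())
s=ctrl.read_state(); print(s["eef_pos"],s["tool_rot"])
E
```

```text
242 [482.  78.  69.] [521. 145.  88.] [498. 110.] [65. 30.] 71
0.53 [500. 120.  72.]
[488.2112      90.25000293  68.10678806] [ 3.14101866e+00 -1.47173012e-03  1.24236820e+00]
```

The step piece is still flush with the fingertips at (500,120), so I'll finish the curve and sweep it over.

Request:
play_rows:
  series:
    - [[0.25, 0.5, 0, 0, 0, 2, 1], [0.45, 0.9, 0, 0, 0, 3, 1], [0.4, 0.93, 0, 0, 0, 3, 1], [0.36, 0.95, 0, 0, 0, 3, 1], [0.31, 0.97, 0, 0, 0, 3, 1], [0.2, 1, 0, 0, 0, 2, 1], [0.1, 1.2, 0, 0, 0, 1, 1], [0, 1.5, 0, 0, 0, 0, 1], [0, 1.5, 0, 0, 0, 0, 1], [0, 1.5, 0, 0, 0, 0, 1], [0, 0, 2, 0, 0, 0, 1], [0, -3, 6, 0, 0, 0, 1], [0, -6, 2, 0, 0, 0, 1], [0, -6, 0, 0, 0, 0, 1], [0, -6, 0, 0, 0, 0, 1], [0, -6, 0, 0, 0, 0, 1], [0, -6, 0, 0, 0, 0, 1], [0, 0, 0, 0, 0, 0, 1], [0, 0, 0, 0, 0, 0, 1]]

```text
clock: 24.3
eef_pos: [508.2, -128.1, 163.7]
tool_rot: [-3.141, -0.001, 1.536]
force: [-0.2, 0.8, 0.9]
width: 0.0
gripper_force: 0.0
```

```bash
python3 - <<'E'
from h import *
im,d,W=blobs("top"); offcuts(W,d)
for k in["scrap_tray","bird","palm_gouge","tool_tray"]:
    for r in place_of(k,"top")[:1]: print(k,round(r["p"],2),np.round(r["pixel"]))
im2,d,W=blobs("scene"); offcuts(W,d)
a=cv2.resize(im[140:310,110:290,::-1],(400,378)); b=cv2.resize(im2[120:290,250:430,::-1],(400,378))
cv2.imwrite("pics/fin.png",np.hstack([a,b])); s=ctrl.read_state(); print(s["eef_pos"],s["clock"])
E
```

```text
bird 0.54 [195. 226.]
palm_gouge 0.77 [347. 176.]
[ 508.33654612 -127.6669607   163.84543166] 24.6
```

View pics/fin.png

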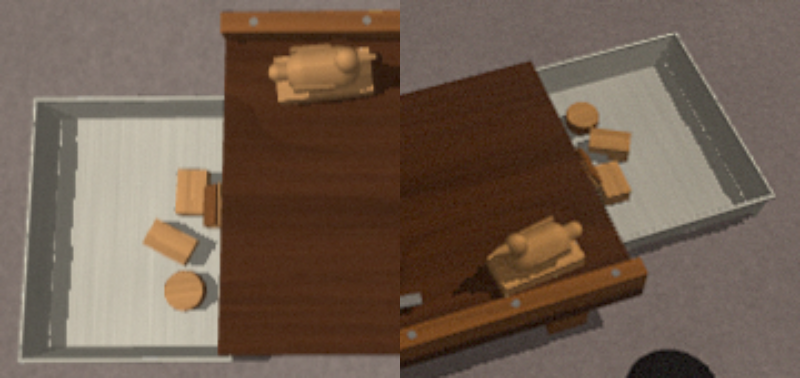

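All four are off the board and in the tray: the step piece at (170,242), slice (185,291), stub (192,192) and bark (210,205) on edge by the tray wall. I'll check the bark piece's height.

```bash
python3 - <<'E'
from h import *
for c in("top","scene"):
    im,d,W=blobs(c)
    for r in place_of("bark_mid",c)[:2]+boxes_of("bark_mid",c)[:2]: print(c,round(r["p"],2),np.round(r["pixel"]),at_z(r["pixel"],20,get_calibration(c)).round())
    m=(d>0)&(abs(W[...,0]-550)<30)&(W[...,1]>181)&(W[...,1]<204)&(W[...,2]<58)
    P=W[m]; o=P[np.argsort(P[:,2])]; print(o[-12::3].round(),np.percentile(P[:,2],[25,50,75]).round())
E
```

```text
top 0.63 [206. 232.] [553. 195.  20.]
top 0.4 [403. 292.] [ 441. -206.   20.]
[[565. 192.  46.]
 [569. 190.  46.]
 [558. 187.  47.]
 [550. 191.  47.]] [21. 39. 44.]
scene 0.65 [332. 195.] [547. 193.  20.]
[[555. 190.  46.]
 [561. 190.  46.]
 [570. 189.  47.]
 [557. 191.  48.]] [31. 41. 45.]
```

The bark piece rests inside the tray against its wall. Its centre is below the rim and it hasn't moved, so I'm handing in.

```bash
python3 -c "
from cell import workorder; print(workorder.finish_job())"
```

```text
the job is handed in; nothing more can be done
None
```

All four offcuts were swept into the foil tray and the job is handed in at about 25 s; the bark piece isn't flat but wedged on edge between the stub and the tray wall, its top about 6 mm above the rim, and the bird, gouge and trays looked unmoved in the pictures.

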